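Cover the washed sample jars with their lids

ROBOT

A 7-joint arm with a two-finger parallel gripper is mounted at the origin on the work surface. World frame = base frame: x ahead of the robot, y to its left, z up, the work surface at z = 0. Lengths are in m, angles in rad, forces in N, time in s.
With the tool pointing down it reaches from about 0.35 to 0.9 m from the base axis. Payload 19.9 kg.
Tool frame: the origin (TCP) lies on the centre line of the jaws, within the pads' length; the fingertips stand 11 mm ahead of it and the grasp point (between the pads) lies 8 mm behind it (ctrl.tcp_to_tips is the distance from the TCP to the fingertips, in m); z points along the fingers, y is the direction in which the jaws open and shut (so a half turn about z gives the same grasp; the last joint's range is limited). The gripper opens to 85 mm and grips with 20 to 120 N. Pads are 22 mm wide; open, the fingers measure 114 mm over their backs; the gripper's body (76 mm by 85 mm) begins 54 mm behind the grasp point. The pads swing forward as they close: fully open they stand 13 mm farther back than shut.
Start: joints at [1.161, 0.417, -0.01, 1.614, 0.005, 1.111, -0.053], TCP at [0.225, -0.583, 0.242] pointing down, gripper open.
Joint ranges: [-2.81, 2.81], [-0.39, 2.02], [-1.27, 1.25], [0.06, 2.57], [-1.19, 4.33], [0.19, 2], [-2.82, 2.82]. Speed limits (rad/s): [1.89, 1.89, 2.39, 2.39, 3.01, 3.01, 3.01].

INTERFACE

Orientations are given as a unit quaternion [w, x, y, z].
In Python, from cell import ctrl, release, grasp, kinematics, monitor, cams, job gives the robot as it stands. The module is installed in compiled form; this text tells all that it offers. Calls block until the motion is done:
- ctrl.goto(position, orientation): joint-space move of the TCP to a pose.
- ctrl.servo_line(position, attitude=None, vel=0.15, contact_N=None): straight line of the TCP; attitude=None keeps the orientation; vel is the mean speed in m/s. With contact_N (N) it stops when the force on the tool has changed by that much, and returns True; else False.
- ctrl.set_joints(angles): joint-space move.
- release() and grasp(): open the fingers fully, or close them until they stop; the grip force is fixed at half the most.
- ctrl.sleep(seconds).
- kinematics.solve_ik(position, orientation): joint angles nearest the present ones, or None.
- monitor.get_state(): the state.
- cams.camera(name): name is "side" or "top"; returns a dict with "pixels" (480x640x3 uint8, blue, green, red), "camera_matrix" (3x3 intrinsics, pixels), "k1" (the pictures are not rectified: a ray, as slopes to the right and down, at radius r is drawn at 1 + k1 r^2 times it, then the intrinsics apply), "position" and "orientation" of the camera in the world. Camera axes: x right, y up, looking along -z (the intrinsics and any distortion apply to the point x, -y, -z); pixel columns grow to the right and rows downward; lengths in m; the calibration is good to about 2 mm. A picture is of the moment at which its call begins. There is no depth.
A pose or a line that the arm cannot do raises ctrl.IKError and nothing moves.
- job.close_job(): hands the job in, once; it reports no verdict.
The state is a dict: "clock": time; "joint_pos": joint angles; "joint_vel": joint speeds; "joint_efforts": joint torques, N m; "eef_pos": TCP position; "ee_rot": TCP orientation; "contact_force": force on the tool from outside, world axes, zero at the start; "ft_torque": the same for the moment, N m; "opening": opening from 0.0 (shut) to 1.0 (fully open).
Only numpy, scipy, OpenCV 4.12 (cv2) and the standard library are available. Lean on these libraries where they do the work, as an engineer would, in place of code of your own. Each camera call takes 0.05 s, during which the arm holds its last target. There are 200 camera calls.

TASK

Four washed porcelain sample jars stand open on the lab bench, and their four knobbed lids lie among them. Set every lid on the jar of its own size, so that it sits level on the rim with its boss inside the mouth; lower the lids, do not let them drop. Leave the jars standing where they are, and do not disturb the two capped bottles.

Things in the scene. Friction and masses are not known exactly. Their poses are not given: they have to be found in the camera images.
- jar_small: small open white porcelain jar, a plain straight round cup standing upright, outer diameter 48, height 52, wall 4 (mouth 40 across). Loose. Origin at the centre of its underside, z up along its axis. (mm)
- lid_small: small white porcelain lid for jar_small, lying knob up, about 35 g: round plate of diameter 54, upright black knob of diameter 16, locating boss of diameter 26 under it. Origin: centre of the boss's underside, z up; boss 0 to 6, plate 6 to 11, knob 11 to 37. Seated, the boss is in the mouth (7 to spare all round), the plate on the rim, the origin 46 above the jar's. (mm)
- jar_medium: medium open white porcelain jar, a plain straight round cup standing upright, outer diameter 62, height 62, wall 4 (mouth 54 across). Loose. Origin at the centre of its underside, z up along its axis. (mm)
- lid_medium: medium white porcelain lid for jar_medium, lying knob up, about 55 g: round plate of diameter 68, upright black knob of diameter 16, locating boss of diameter 40 under it. Origin: centre of the boss's underside, z up; boss 0 to 6, plate 6 to 11, knob 11 to 37. Seated, the boss is in the mouth (7 to spare all round), the plate on the rim, the origin 56 above the jar's. (mm)
- jar_large: large open white porcelain jar, a plain straight round cup standing upright, outer diameter 76, height 74, wall 4 (mouth 68 across). Loose. Origin at the centre of its underside, z up along its axis. (mm)
- lid_large: large white porcelain lid for jar_large, lying knob up, about 80 g: round plate of diameter 82, upright black knob of diameter 16, locating boss of diameter 54 under it. Origin: centre of the boss's underside, z up; boss 0 to 6, plate 6 to 11, knob 11 to 37. Seated, the boss is in the mouth (7 to spare all round), the plate on the rim, the origin 68 above the jar's. (mm)
- jar_extra_large: extra-large open white porcelain jar, a plain straight round cup standing upright, outer diameter 92, height 86, wall 4 (mouth 84 across). Loose. Origin at the centre of its underside, z up along its axis. (mm)
- lid_extra_large: extra-large white porcelain lid for jar_extra_large, lying knob up, about 120 g: round plate of diameter 98, upright black knob of diameter 16, locating boss of diameter 70 under it. Origin: centre of the boss's underside, z up; boss 0 to 6, plate 6 to 11, knob 11 to 37. Seated, the boss is in the mouth (7 to spare all round), the plate on the rim, the origin 80 above the jar's. (mm)
- bottle_1: bystander, not to be moved: capped white plastic bottle with a blue cap, standing upright, diameter 56, height 125 with its cap. Loose. Origin at the centre of its underside, z up. (mm)
- bottle_2: bystander, not to be moved: capped white plastic bottle with a blue cap, standing upright, diameter 56, height 125 with its cap. Loose. Origin at the centre of its underside, z up. (mm)
Not all that is in view belongs to the job. Leave any red or yellow look-alike of the jar_small alone.

How it is judged:
At the end, for the whole second after the job is handed in: Each of the four lids sits on the jar of its own size: within 10 mm of the jar's axis, its height above the jar within 3 mm of seated, level within 0.08 rad; the jars are upright within 0.08 rad; all is released and at rest (horizontal distance between lid_small and jar_small below 0.01 m and z of lid_small in the frame of jar_small between 0.043 and 0.049 m and angle between each of lid_small, jar_small, lid_medium, jar_medium, lid_large, jar_large, lid_extra_large, jar_extra_large's own z axis and vertical below 0.08 rad and linear speed of each of lid_small, jar_small, lid_medium, jar_medium, lid_large, jar_large, lid_extra_large, jar_extra_large below 0.02 m/s and horizontal distance between lid_medium and jar_medium below 0.01 m and z of lid_medium in the frame of jar_medium between 0.053 and 0.059 m and horizontal distance between lid_large and jar_large below 0.01 m and z of lid_large in the frame of jar_large between 0.065 and 0.071 m and horizontal distance between lid_extra_large and jar_extra_large below 0.01 m and z of lid_extra_large in the frame of jar_extra_large between 0.077 and 0.083 m); the robot touches nothing.
It fails at once if a lid falls freely (faster than 0.7 m/s with no finger touching it, a drop of about 25 mm) ((linear speed of lid_small above 0.7 m/s and contact force between the fingers and lid_small below 0.05 N) or (linear speed of lid_medium above 0.7 m/s and contact force between the fingers and lid_medium below 0.05 N) or (linear speed of lid_large above 0.7 m/s and contact force between the fingers and lid_large below 0.05 N) or (linear speed of lid_extra_large above 0.7 m/s and contact force between the fingers and lid_extra_large below 0.05 N)).
It fails at once if a jar is moved by more than 30 mm or tipped by more than 0.35 rad (distance of any of jar_small, jar_medium, jar_large, jar_extra_large from where it was at the start of the episode above 0.03 m or angle between any of jar_small, jar_medium, jar_large, jar_extra_large's own z axis and vertical above 0.35 rad).
It fails at once if a capped bottle is moved by more than 20 mm or tipped by more than 0.3 rad (distance of any of bottle_1, bottle_2 from where it was at the start of the episode above 0.02 m or angle between any of bottle_1, bottle_2's own z axis and vertical above 0.3 rad).
It also fails if it takes over 99 s, if anything falls off the work surface, if the arm or the gripper's body presses on something with over 40 N, if the wrist force passes 120 N, or if a joint passes its speed limit or range.

## Working session

There is one attempt and no reset: what is moved stays moved. The work goes in short steps, each a Python script; the robot and the scene stay as the last script left them, time stands still between calls to the robot, and variables do not carry over. Pictures are saved under pics/ and viewed, about 12 in all and at most 16, crops included, and the job is handed in when it is done.

```bash
mkdir -p pics; python3 - <<'E'
from cell import *
import cv2
for n in("top","side"):
    c=cams.camera(n); cv2.imwrite(f"pics/{n}0.png",c["pixels"]); print(n,c["camera_matrix"],c["k1"],c["position"],c["orientation"])
s=monitor.get_state();print(s["clock"],s["eef_pos"],s["ee_rot"],s["opening"],ctrl.tcp_to_tips)
E
```

```text
top [[462.51542402   0.         326.78161496]
 [  0.         462.51542402 229.96207687]
 [  0.           0.           1.        ]] 0.022205439629222078 [0.38548826 0.0193135  1.18515945] [-0.69849706 -0.04464854  0.04421114  0.71284903]
side [[513.8304733    0.         321.35426816]
 [  0.         513.8304733  228.90604323]
 [  0.           0.           1.        ]] -0.07989714635764342 [0.31823433 0.75315715 0.73681243] [-0.11052348 -0.05176369  0.39999784  0.9083539 ]
0.1 [ 0.22519064 -0.58269738  0.24174082] [-5.18458093e-04  9.83045675e-01  1.83360062e-01 -1.40654269e-04] 0.9959030590792316 0.011
```

View pics/top0.png

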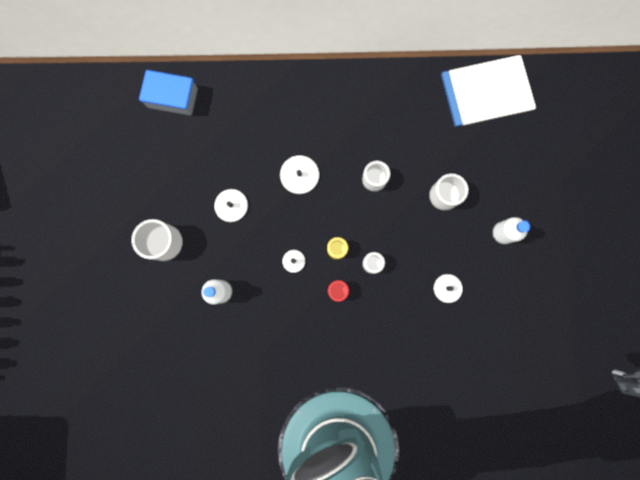

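View pics/side0.png

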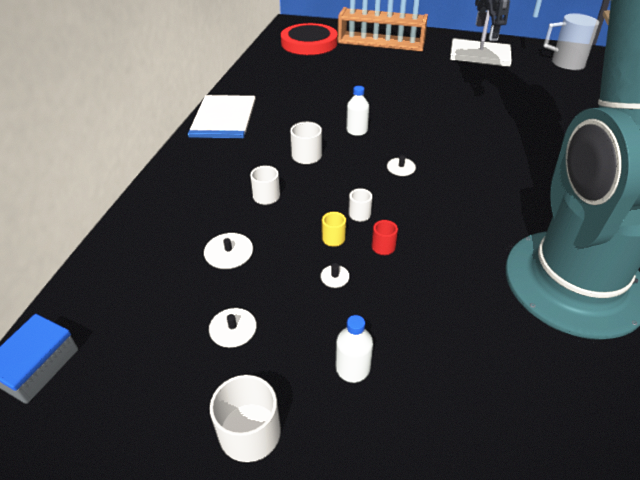

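The pictures show:

| Item | top | side |
|---|---|---|
| lid XL | (300,175), ~39 px | (228,250) |
| lid L | (231,205), ~33 px | (233,327) |
| lid M | (448,289), ~28 px | (401,167) |
| lid S | (293,261), ~22 px | (335,276) |
| jar XL | (157,240) | (246,417) |
| jar L | (448,192) | (306,142) |
| jar M | (376,176) | (265,185) |
| jar S | (373,263) | (360,205) |

The small-jar candidates in the top view are yellow (338,248), red (338,291) and white (373,263). The white one fits the description. The bottles are at top (217,292) and (510,231).

```bash
cat >h.py <<'E'
import cv2, numpy as np
from scipy.spatial.transform import Rotation as R
from scipy.optimize import least_squares
def norm(c,p):   # pixels -> undistorted slopes (right, down)
    D=np.array([c["k1"],0,0,0,0.]); return cv2.undistortPoints(np.float64(p).reshape(-1,1,2),c["camera_matrix"],D)[:,0]
def cast(c,p,z):
    n=norm(c,p); w,x,y,q=c["orientation"]
    d=R.from_quat([x,y,q,w]).apply(np.c_[n[:,0],-n[:,1],-np.ones(len(n))])
    o=np.array(c["position"]); return (o+d*((z-o[2])/d[:,2])[:,None])[:,:2]
def blob(c,px):
    im=c["pixels"]; m=((im.min(2)>70)&(np.ptp(im.astype(int),axis=2)<60)).astype(np.uint8)
    cs,_=cv2.findContours(m,cv2.RETR_EXTERNAL,cv2.CHAIN_APPROX_NONE)
    return cv2.convexHull(max(cs,key=lambda k:cv2.pointPolygonTest(k,tuple(map(float,px)),True)))[:,0]
def circ(P):
    f=lambda v:np.hypot(P[:,0]-v[0],P[:,1]-v[1])-v[2]
    return least_squares(f,[*P.mean(0),.03],loss="soft_l1",f_scale=.001).x
def dense(h):    # hull polygon resampled evenly
    h=np.vstack([h,h[:1]]).astype(float); s=np.r_[0,np.cumsum(np.hypot(*np.diff(h,axis=0).T))]
    t=np.arange(0,s[-1],1); return np.c_[np.interp(t,s,h[:,0]),np.interp(t,s,h[:,1])]
def rim(c,px,z,jar):
    P=cast(c,dense(blob(c,px)),z)
    if jar:      # only the half farther from the camera belongs to the rim
        u=P.mean(0)-np.array(c["position"])[:2]; u/=np.hypot(*u); s=P@u
        v=circ(P[s>np.median(s)])
        for _ in range(4): v=circ(P[(P-v[:2])@u>.1*v[2]])
        return v
    return circ(P)
def knobtop(c,px): # far end of the black knob in the picture
    hull=blob(c,px); m=np.zeros((480,640),np.uint8); cv2.fillConvexPoly(m,hull,1); m=cv2.erode(m,np.ones((3,3)))
    k=((c["pixels"].max(2)<60)&(m>0)).astype(np.uint8)
    n,l,st,_=cv2.connectedComponentsWithStats(k); i=1+st[1:,4].argmax(); ys,xs=np.where(l==i)
    return np.c_[xs,ys]
def both(ct,cs,pt,ps,jar):
    zs=np.arange(-.01,.12,.005)
    d=[np.hypot(*(rim(ct,pt,z,jar)-rim(cs,ps,z,jar))[:2]) for z in zs]
    i=int(np.argmin(d)); return zs[i],d[i]
E
python3 - <<'E'
from h import *; from cell import *
ct,cs=cams.camera("top"),cams.camera("side")
T=dict(lidXL=((310,180),(215,250),.011),lidL=((225,215),(220,330),.011),lidM=((440,294),(395,170),.011),lidS=((288,266),(330,281),.011),
 jarXL=((160,240),(246,430),.086),jarL=((448,200),(306,150),.074),jarM=((376,185),(265,190),.062),jarS=((373,263),(360,210),.052))
for k,(a,b,z) in T.items():
    j=k[:3]=="jar"; p,q=rim(ct,a,z,j),rim(cs,b,z,j); zz,d=both(ct,cs,a,b,j)
    print(k,"top",p.round(4),"side",q.round(4),"triang z %.3f (d %.4f) nominal %.3f"%(zz,d,z))
    if not j:
        K=knobtop(ct,a); L=knobtop(cs,b); C=p[:2]
        # farthest knob point seen from each camera: knob height from its shadow-length on the table
        for c,Q in((ct,K),(cs,L)):
            W=cast(c,Q,.011); o=np.array(c["position"]); u=C-o[:2]; D=np.hypot(*u); u/=D
            e=((W-C)@u).max(); print("   knob top z est %.4f"%(o[2]-(o[2]-.011)*(D+.008)/(D+e)),end="")
        print()
im=np.hstack([cv2.resize(ct["pixels"][150:300,260:420],None,fx=2.5,fy=2.5),cv2.resize(cs["pixels"][150:300,240:400],None,fx=2.5,fy=2.5)])
cv2.imwrite("pics/crop1.png",im)
for n,(a,b) in dict(b1=((217,292),(355,355)),b2=((510,231),(357,115))).items(): print(n,cast(ct,[a],.06),cast(cs,[b],.06))
E
```

```text
lidXL top [0.6814 0.0879 0.0527] side [0.6824 0.088  0.0512] triang z 0.010 (d 0.0015) nominal 0.011Traceback (most recent call last):
  File "<stdin>", line 9, in <module>
  File "h.py", line 31, in knobtop
    n,l,st,_=cv2.connectedComponentsWithStats(k); i=1+st[1:,4].argmax(); ys,xs=np.where(l==i)
                                                      ~~~~~~~~~~~~~~~^^
ValueError: attempt to get argmax of an empty sequence
```

```bash
sed -i 's/im.min(2)>70/im.min(2)>100/; s/max(2)<60/max(2)<100/' h.py
cat > meas.py <<'E'
from h import *; from cell import *
ct,cs=cams.camera("top"),cams.camera("side")
T=dict(lidXL=((310,180),(215,250),.011),lidL=((225,215),(220,330),.011),lidM=((440,294),(395,170),.011),lidS=((288,266),(330,281),.011),
 jarXL=((160,240),(246,430),.086),jarL=((448,200),(306,150),.074),jarM=((376,185),(265,190),.062),jarS=((373,263),(360,210),.052))
for k,(a,b,z) in T.items():
    j=k[:3]=="jar"; p,q=rim(ct,a,z,j),rim(cs,b,z,j); zz,d=both(ct,cs,a,b,j)
    print(k,"top",p.round(4),"side",q.round(4),"triang z %.3f (d %.4f) nominal %.3f"%(zz,d,z))
    if not j:
        C=p[:2]
        for c,x in((ct,a),(cs,b)):
            try: Q=knobtop(c,x)
            except ValueError: print("   no knob",end=""); continue
            W=cast(c,Q,.011); o=np.array(c["position"]); u=C-o[:2]; D=np.hypot(*u); u/=D
            e=((W-C)@u).max(); print("   knob top z est %.4f (%d px)"%(o[2]-(o[2]-.011)*(D+.008)/(D+e),len(Q)),end="")
        print()
im=np.hstack([cv2.resize(ct["pixels"][150:300,260:420],None,fx=2.5,fy=2.5),cv2.resize(cs["pixels"][150:300,240:400],None,fx=2.5,fy=2.5)])
cv2.imwrite("pics/crop1.png",im)
for n,(a,b) in dict(b1=((217,292),(355,355)),b2=((510,231),(357,115))).items(): print(n,cast(ct,[a],.06),cast(cs,[b],.06))
E
python3 meas.py
```

```text
lidXL top [0.6816 0.0877 0.052 ] side [0.6818 0.0885 0.0504] triang z 0.010 (d 0.0005) nominal 0.011
   knob top z est 0.0137 (13 px)   knob top z est 0.0336 (77 px)
lidL top [0.6038 0.2652 0.0438] side [0.6045 0.2652 0.0419] triang z 0.010 (d 0.0013) nominal 0.011
   knob top z est 0.0119 (14 px)   knob top z est 0.0360 (104 px)
lidM top [ 0.3807 -0.2821  0.0366] side [ 0.382  -0.2802  0.0362] triang z 0.010 (d 0.0016) nominal 0.011
   knob top z est 0.0221 (15 px)   knob top z est 0.0260 (40 px)
lidS top [0.4572 0.1051 0.0295] side [0.4582 0.106  0.0281] triang z 0.010 (d 0.0012) nominal 0.011
   knob top z est -0.0339 (7 px)   knob top z est 0.0288 (69 px)
jarXL top [0.5121 0.438  0.0482] side [0.513  0.4362 0.0464] triang z 0.090 (d 0.0017) nominal 0.086
jarL top [ 0.6206 -0.288   0.0407] side [ 0.6221 -0.2912  0.0373] triang z 0.075 (d 0.0023) nominal 0.074
jarM top [ 0.6677 -0.1081  0.0333] side [ 0.6693 -0.1107  0.0301] triang z 0.065 (d 0.0012) nominal 0.062
jarS top [ 0.4474 -0.0955  0.0256] side [ 0.4489 -0.0973  0.0236] triang z 0.055 (d 0.0019) nominal 0.052
b1 [[0.38256775 0.28594999]] [[0.38083786 0.30347994]]
b2 [[ 0.51602449 -0.42853782]] [[ 0.51748087 -0.41053594]]
```

View pics/crop1.png

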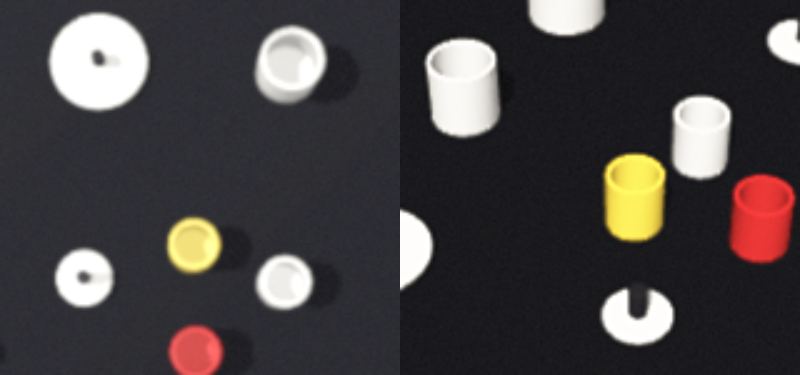

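The sizes match every lid and jar in the right order, and the crop confirms the white small jar beside the yellow and red look-alikes. Both views agree within 2–3 mm, so I'll use their averages. Small lid first.

```bash
cat > mv.py <<'E'
import numpy as np, cv2
from cell import *
L=dict(S=(.4577,.1055),M=(.3814,-.2812),L=(.6041,.2652),XL=(.6817,.0881))
J=dict(S=(.4482,-.0964),M=(.6685,-.1094),L=(.6214,-.2896),XL=(.5126,.4371))
H=dict(S=.046,M=.056,L=.068,XL=.080)
SAFE=.215
def q(p):
    a=np.arctan2(p[1],p[0])+np.pi/2; return [0,np.cos(a/2),np.sin(a/2),0]
def st(t):
    s=monitor.get_state(); print(t,"t %.1f"%s["clock"],np.round(s["eef_pos"],4),"F",np.round(s["contact_force"],1),"open %.3f"%s["opening"]); return s
def pick(k,zg=.032):
    p=L[k]; release(); ctrl.goto([*p,.10],q(p)); st("above")
    c=ctrl.servo_line([*p,zg],vel=.1,contact_N=6); st("down %s"%c)
    grasp(); st("grip"); ctrl.servo_line([*p,zg+.05],vel=.08); s=st("lifted")
def carry(k,zg=.032):
    p=L[k]; g=J[k]; zs=zg+H[k]
    ctrl.servo_line([*p,SAFE],vel=.15); ctrl.goto([*g,SAFE],q(g)); ctrl.servo_line([*g,zs+.02],vel=.12); st("over")
def seat(k,zg=.032):
    g=J[k]; zs=zg+H[k]
    c=ctrl.servo_line([*g,zs-.004],vel=.025,contact_N=4); s=st("contact %s, expected z %.4f"%(c,zs))
    return s["eef_pos"][2]-zs
def leave(k):
    release(); ctrl.servo_line([*J[k],SAFE],vel=.2); st("left")
def pic(n,name): cv2.imwrite("pics/%s.png"%name,cams.camera(n)["pixels"])
E
python3 - <<'E'
from mv import *
for k in L:
    for p in(L[k],J[k]):
        for z in(.032,SAFE): 
            s=kinematics.solve_ik([*p,z],q(p)); print(k,z,None if s is None else np.round(s,2))
pick("S"); pic("side","pickS")
c=cv2.imread("pics/pickS.png"); cv2.imwrite("pics/pickSc.png",cv2.resize(c[180:330,250:450],None,fx=3,fy=3))
E
```

```text
S 0.032 [ 0.25  0.57 -0.65  2.12  0.58  0.64 -0.57]
S 0.215 [ 0.54  0.29 -0.96  1.99  0.28  1.   -0.32]
S 0.032 [ 0.51  0.5  -0.43  2.15  0.38  0.56 -0.41]
S 0.215 [ 0.63  0.18 -0.54  2.03  0.11  0.96 -0.17]
M 0.032 [ 0.77  0.49 -0.23  2.12  0.21  0.55 -0.25]
M 0.215 [ 0.82  0.19 -0.28  2.    0.06  0.96 -0.12]
M 0.032 [ 0.48  0.81 -0.53  1.58  0.5   0.88 -0.4 ]
M 0.215 [ 0.48  0.59 -0.54  1.48  0.32  1.16 -0.27]
L 0.032 [ 0.02  0.85 -0.71  1.63  0.66  0.92 -0.52]
L 0.215 [ 0.23  0.76 -1.09  1.52  0.69  1.28 -0.53]
L 0.032 [ 0.56  0.77 -0.25  1.57  0.24  0.83 -0.22]
L 0.215 [ 0.59  0.57 -0.3   1.46  0.18  1.14 -0.17]
XL 0.032 [ 0.23  0.85 -0.61  1.55  0.57  0.92 -0.44]
XL 0.215 [ 0.33  0.68 -0.79  1.45  0.49  1.22 -0.39]
XL 0.032 [-0.16  0.96 -0.92  1.59  0.86  1.04 -0.63]
XL 0.215 [-0.19  0.68 -0.86  1.49  0.53  1.22 -0.42]
above t 3.1 [0.458  0.1048 0.1   ] F [-0.5 -0.   0.2] open 0.999
down False t 4.0 [0.4579 0.1057 0.0324] F [-0.5  0.2  0.1] open 1.001
grip t 4.6 [0.4577 0.1055 0.0322] F [-1.4 -1.6  7.7] open 0.158
lifted t 5.4 [0.4576 0.1053 0.0818] F [-0.7 -0.3 -0.8] open 0.156
```

View pics/pickSc.png

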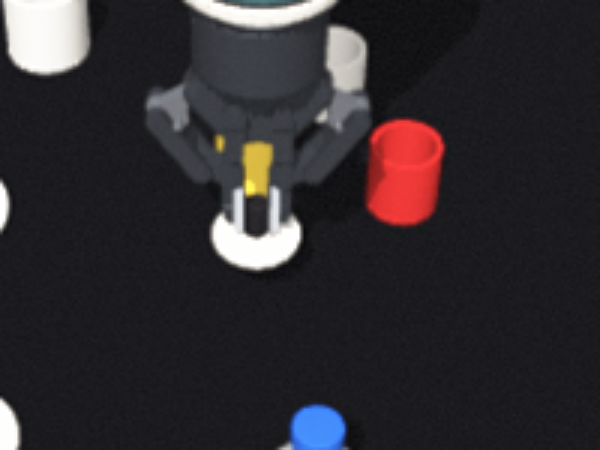

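The lid is held level, with the knob between the pads (crop ~(257,210)). I'll carry and seat it.

```bash
python3 - <<'E'
from mv import *
carry("S"); d=seat("S"); print("dz",d)
pic("side","seatS")
c=cv2.imread("pics/seatS.png"); cv2.imwrite("pics/seatSc.png",cv2.resize(c[120:270,290:450],None,fx=4,fy=4))
E
```

```text
over t 8.4 [ 0.4486 -0.0964  0.0985] F [ 0.   0.5 -0.4] open 0.154
contact True, expected z 0.0780 t 9.2 [ 0.4483 -0.0964  0.0782] F [-2.1 -0.7  9.8] open 0.159
dz 0.00019925028293014957
```

View pics/seatSc.png

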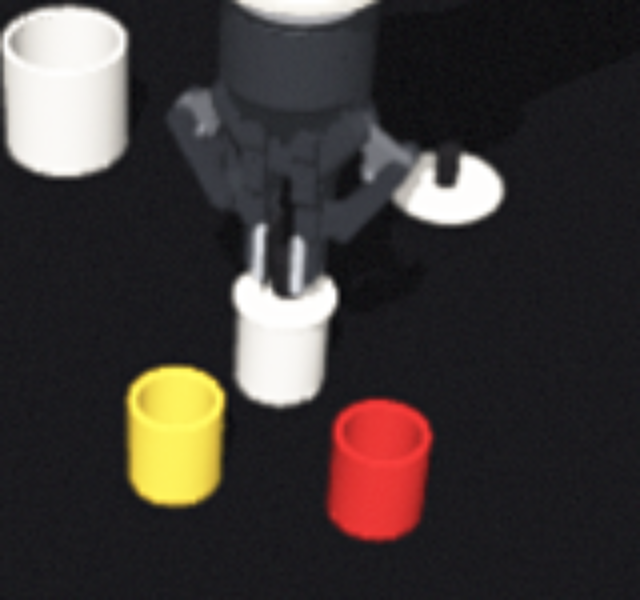

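The lid made contact exactly at seated height, and the plate is flat on the rim at crop (285,300). Releasing, then the medium lid.

```bash
python3 - <<'E'
from mv import *
leave("S"); pick("M"); carry("M")
pic("side","overM"); a=cv2.imread("pics/overM.png")
d=seat("M"); print("dz",d)
pic("side","seatM"); b=cv2.imread("pics/seatM.png")
f=lambda c:cv2.resize(c[90:270,220:420],None,fx=2,fy=2)
cv2.imwrite("pics/M.png",np.hstack([f(a),f(b)]))
E
```

```text
left t 10.8 [ 0.4477 -0.0966  0.2141] F [0.4 0.1 0.1] open 1.000
above t 11.9 [ 0.3826 -0.2802  0.1007] F [0.8 0.3 0.3] open 0.999
down False t 12.7 [ 0.3817 -0.2812  0.0324] F [ 0.4 -0.6  0.4] open 1.004
grip t 13.4 [ 0.3814 -0.2813  0.0323] F [-3.2  1.1  9.3] open 0.158
lifted t 14.2 [ 0.3812 -0.2813  0.0819] F [ 0.4  0.3 -1.1] open 0.150
over t 17.5 [ 0.6689 -0.1093  0.1088] F [ 0.3 -0.4  0.4] open 0.155
contact True, expected z 0.0880 t 18.3 [ 0.6684 -0.1094  0.0884] F [-2.  -0.6  8.9] open 0.151
dz 0.0003642980059624795
```

View pics/M.png

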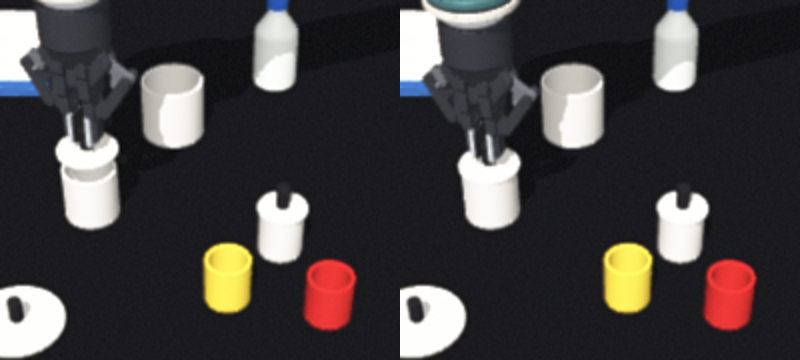

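The small lid sits level (283,208 in the left crop). The medium lid is flush on its rim (489,160 in the right crop). Next is the large lid.

```bash
python3 - <<'E'
from mv import *
leave("M"); pick("L"); carry("L")
pic("side","overL"); a=cv2.imread("pics/overL.png")
d=seat("L"); print("dz",d)
pic("side","seatL"); b=cv2.imread("pics/seatL.png")
f=lambda c:cv2.resize(c[60:240,220:420],None,fx=2,fy=2)
cv2.imwrite("pics/L.png",np.hstack([f(a),f(b)]))
E
```

```text
left t 19.8 [ 0.668  -0.1096  0.2138] F [0.4 0.1 0.4] open 1.001
above t 21.5 [0.6052 0.2637 0.1002] F [-0.  -0.8  0.2] open 1.001
down False t 22.3 [0.6043 0.2655 0.0324] F [-0.2 -0.9  1.2] open 1.003
grip t 23.0 [0.6042 0.2653 0.0323] F [-1.  -1.7  5.7] open 0.161
lifted t 23.8 [0.604  0.265  0.0817] F [ 0.2  0.6 -1.6] open 0.156
over t 27.7 [ 0.6218 -0.2896  0.1208] F [ 0.3  0.8 -1.1] open 0.154
contact True, expected z 0.1000 t 28.5 [ 0.6213 -0.2896  0.1003] F [-0.5 -0.3  5.7] open 0.154
dz 0.0003269207271319602
```

View pics/L.png

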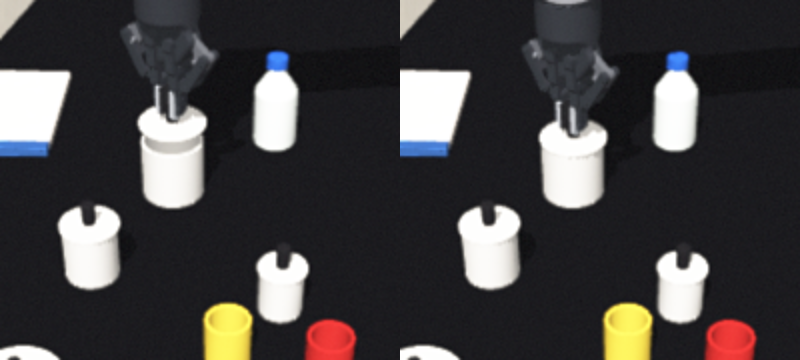

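The large lid is flush (573,135 in the right crop), and the medium lid stayed level after release. The extra-large lid is last.

```bash
python3 - <<'E'
from mv import *
leave("L"); pick("XL"); carry("XL")
pic("side","overX"); a=cv2.imread("pics/overX.png")
d=seat("XL"); print("dz",d)
pic("side","seatX"); b=cv2.imread("pics/seatX.png")
f=lambda c:cv2.resize(c[280:480,150:350],None,fx=2,fy=2)
cv2.imwrite("pics/X.png",np.hstack([f(a),f(b)]))
E
```

```text
left t 30.0 [ 0.6208 -0.2897  0.2138] F [-0.1 -0.2 -0.2] open 1.003
above t 31.7 [0.6823 0.0863 0.1003] F [ 0.6  0.4 -0.3] open 1.003
down False t 32.5 [0.6819 0.0884 0.0325] F [0.1 0.4 1.1] open 1.000
grip t 33.2 [0.6818 0.0881 0.0323] F [-2.1 -0.8  5.8] open 0.156
lifted t 34.0 [0.6815 0.0879 0.0817] F [-1.2  0.  -2. ] open 0.156
over t 37.3 [0.5128 0.4375 0.1327] F [-0.6 -0.8 -1.1] open 0.155
contact True, expected z 0.1120 t 38.1 [0.5125 0.437  0.1123] F [-0.2 -1.3  6.7] open 0.156
dz 0.0003289400394626135
```

View pics/X.png

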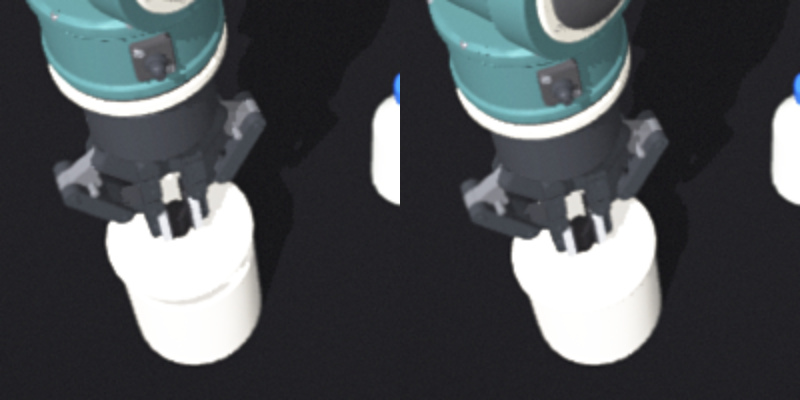

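```bash
python3 - <<'E'
from mv import *; from h import *
leave("XL"); ctrl.set_joints([1.161,.417,-.01,1.614,.005,1.111,-.053]); st("home")
ct,cs=cams.camera("top"),cams.camera("side")
for k,a,b in(("S",(373,263),(360,210)),("M",(376,185),(265,190)),("L",(448,200),(306,150)),("XL",(160,240),(246,430))):
    z=H[k]+.011; p,q_=rim(ct,a,z,1),rim(cs,b,z,1); print(k,p.round(4),q_.round(4),"jar0",J[k],"off mm",(1e3*((p+q_)[:2]/2-J[k])).round(1),"triang",both(ct,cs,a,b,1))
cv2.imwrite("pics/endt.png",ct["pixels"]);cv2.imwrite("pics/ends.png",cs["pixels"])
E
```

```text
left t 39.5 [0.5126 0.4368 0.2147] F [ 0.1  0.1 -0.3] open 0.998
home t 43.2 [ 0.2254 -0.5826  0.2422] F [-0.3 -0.6 -0.8] open 1.001
S [ 0.4464 -0.0954  0.0299] [ 0.4479 -0.0975  0.0273] jar0 (0.4482, -0.0964) off mm [-1.1 -0.1] triang (np.float64(0.060000000000000005), np.float64(0.0016376836270797874))
M [ 0.6662 -0.1091  0.0371] [ 0.6685 -0.1114  0.0339] jar0 (0.6685, -0.1094) off mm [-1.1 -0.9] triang (np.float64(0.07), np.float64(0.0018796806540443455))
L [ 0.6192 -0.289   0.0436] [ 0.6207 -0.2905  0.0415] jar0 (0.6214, -0.2896) off mm [-1.5 -0.2] triang (np.float64(0.08), np.float64(0.0013253280442676295))
XL [0.5135 0.4381 0.0511] [0.5143 0.4358 0.0491] jar0 (0.5126, 0.4371) off mm [ 1.3 -0.2] triang (np.float64(0.095), np.float64(0.001225678877365428))
```

View pics/endt.png

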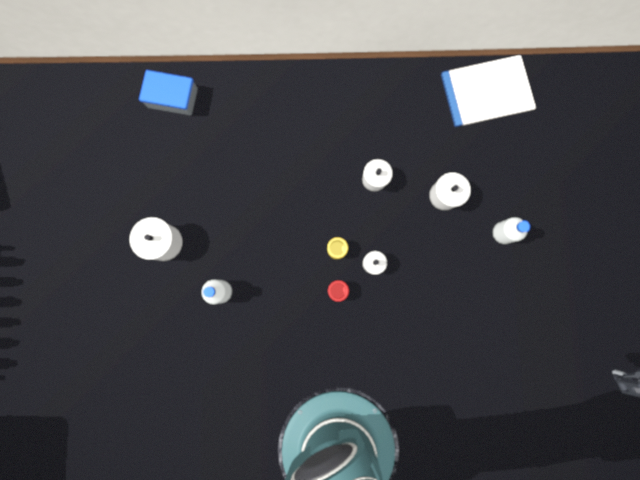

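View pics/ends.png

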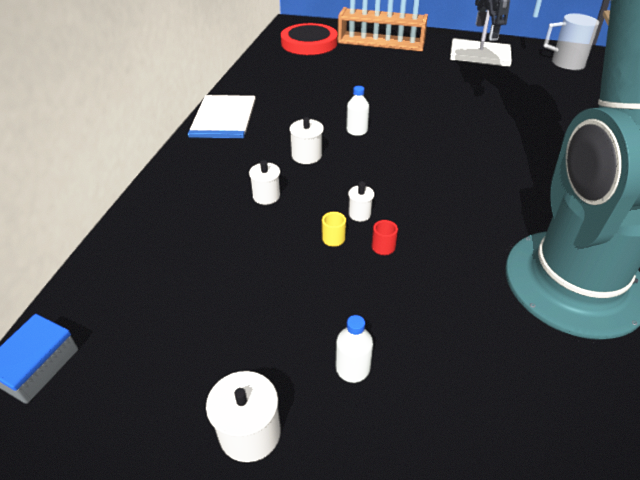

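All four lids sit level on their own jars (top view: S (375,263), M (377,175), L (451,190), XL (151,239)), and the bottles and look-alikes have not moved. Handing in.

```bash
python3 -c "
from cell import *
job.close_job()"
```

```text
the job is handed in; nothing more can be done
```

All four lids are on their own jars, and the job was handed in at about 43 s of the 99 s allowed. I picked each lid up by its knob and lowered it onto the rim until contact, then released it.

- **Seating height:** each lid made contact within 0.4 mm of its seated height.
- **Centring:** the last check from both cameras puts the lids within about 2 mm of where the jar axes were first measured. The lids look level, and the bottles and the red and yellow look-alikes have not visibly moved.
- **Disagreements:**
  - The two cameras differed by 1–3.5 mm, so I used their averages.
  - Jar and lid heights found from the two views came out up to 4 mm above nominal.
  - The knob heights could not be measured well: the top view failed, and the side view gave 26–36 mm against 37. I took the grasp height from the text and confirmed it with the first lift.

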